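Stack the file cases on the sloping rack

ROBOT

A 6-joint arm with a two-finger parallel gripper is mounted at the origin on the work surface. World frame = base frame: x ahead of the robot, y to its left, z up, the work surface at z = 0. Lengths are in mm, angles in rad, forces in N, time in s.
With the tool pointing down it reaches from about 400 to 925 mm from the base axis. Payload 12.5 kg.
Tool frame: the origin (TCP) lies midway between the tips of the shut fingers; the grasp point (between the pads) lies 19 mm behind it (env.pinch_z is the z of the grasp point in the tool frame, in mm); z points along the fingers, y is the line along which they close (so a half turn about z gives the same grasp; the last joint's range is limited). The gripper opens to 95 mm and grips with 3 to 60 N. Pads are 20 mm wide; open, the fingers measure 119 mm over their backs; the gripper's body (75 mm by 180 mm) begins 59 mm behind the grasp point.
Start: joints at [-1.266, 0.491, 1.559, -0, 1.092, -0.106], TCP at [249.614, -573.012, 187.361] pointing down, gripper open.
Joint ranges: [-3.1, 3.1], [-0.84, 2.19], [0.05, 2.79], [-1.13, 4.28], [0.06, 2.93], [-2.69, 2.69]. Speed limits (rad/s): [2.22, 2.22, 2.79, 3.14, 3.14, 3.14].

INTERFACE

Orientations are given as [roll, pitch, yaw] about the fixed x, y, z axes, in that order (R = Rz(yaw) Ry(pitch) Rx(roll)).
In Python, from cell import env, eyes gives the robot as it stands.
- The arm moves only by the shell command python3 -m inch 'ROWS'. ROWS is JSON, a list of rows, each a list of 3 entries, a list of its own where there are three numbers: the shift along the tool's x, y, z in units of 60 mm (1.0 is 60 mm), then the turn about the tool's z in units of 5 degrees (1.0 is 5 degrees), then the closure, from -1 (fully open) to 1 (shut). In form: [[[tx, ty, tz], turn, claw], ...]. A call has exactly 10 rows; each row shifts and turns the commanded pose from where the row before left it, along the tool's axes as they then stand; what a row does not reach is not made up. A row lasts 1/8 s, in which the tool goes at most 62.5 mm and 10.7 degrees, less where a joint would pass 70% of its speed; a pose out of reach is approached as far as the arm can. A call is refused whole if a number of a shift passes 1 or a number of a turn 1, either way. A call with a gripper value outside its range is refused whole. The fingers move at their own pace and stop on an object; the grip force is fixed at half the most. Time passes only in rows, so rows that do not move let the fingers close, or fill a call up. It gives the time, the measured TCP pose, the force, the opening and the grip force at its end, in the units of the state.
- env.state(): the state, without advancing time (a new reading comes with each control period).
- eyes.read_camera(name): name is "scene" or "top"; returns a dict with "pixels" (400x640x3 uint8, red, green, blue), "fx", "fy", "cx", "cy" (pixels), "distortion" ([k1, k2, p1, p2, k3] as OpenCV has them; the pictures are not rectified), "extrinsics" (4x4, takes a point from world to camera coordinates). Camera axes: x right, y down, z forward; pixel columns grow to the right and rows downward; lengths in mm; the calibration is good to about 2 mm. A picture is of the moment at which its call begins. There is no depth.
- env.job_done(): hands the job in; it is judged then, once.
Trained networks look in a picture, given as the dict that the camera call returned (one of the last four; its "shot" number tells which), for a name from the list of things; names that differ only in an ending like _2 or _b are one class to them, and where a whole thing is asked for, a point or a joint stands for the part that bears it (a point fixed in the world has none). Each returns a list of dicts, best first, with "score" (0 to 1); they miss things now and then, are a little off and sometimes report something else, mostly with a low value. They report only what shows in the picture. A call takes as long as a camera call.
- eyes.boxes_of(name, picture): "centre" ([row, column] in pixels, amid what is visible of it).
- eyes.cut_out(name, picture): "mask" (400x640 bool, what is visible of it) and "centre" ([row, column] in pixels, amid what is visible of it).
- eyes.spot_point(name, picture): "centre" ([row, column] in pixels: a listed point, or the origin of a listed thing).
The state is a dict: "t": time; "joints": joint angles; "qvel": joint speeds; "tau": joint torques, N m; "eef_pos": TCP position; "tcp_rot": TCP orientation; "ft_force": force on the tool from outside, world axes, zero at the start; "moment": the same for the moment, N m; "opening": opening from 0.0 (shut) to 1.0 (fully open); "grip_force": force on a finger pad.
Only numpy, scipy, OpenCV 4.12 (cv2) and the standard library are available. Lean on these libraries where they do the work, as an engineer would, in place of code of your own. Each camera call takes 0.05 s, during which the arm holds its last target. There are 200 camera calls.

TASK

Stack the three file cases on the sloping rack, the longest at the bottom, then the medium one that is tucked under the soldering stand, and the shortest on top. Each must lie flat on the one below, pushed right back against the rack's backstop, with its coloured end facing out at the open, high end. Leave everything else on the bench where it is.

Things in the scene. Friction and masses are not known exactly. Their poses are not given: they have to be found in the camera images.
- long: The long file case: closed rigid grey box with a blue band 30 mm long at one end and a white label on top; 160 mm long (x), 60 mm wide (y), 32 mm thick (z), about 224 g (varies by a quarter). Origin at the centre of the underside; +x points to the coloured end, +z up. It starts lying flat on the bench.
- long_cap (a point): Centre of the blue end face of the long case, 16 mm above its underside.
- medium: The medium file case: closed rigid grey box with a yellow band 30 mm long at one end and a white label on top; 140 mm long (x), 60 mm wide (y), 32 mm thick (z), about 196 g (varies by a quarter). Origin at the centre of the underside; +x points to the coloured end, +z up. It starts half under the soldering stand with its coloured end inside and its plain end sticking out some 55 to 75 mm.
- medium_cap (a point): Centre of the yellow end face of the medium case, 16 mm above its underside.
- short: The short file case: closed rigid grey box with a red band 30 mm long at one end and a white label on top; 120 mm long (x), 60 mm wide (y), 32 mm thick (z), about 168 g (varies by a quarter). Origin at the centre of the underside; +x points to the coloured end, +z up. It starts lying flat on the bench.
- short_cap (a point): Centre of the red end face of the short case, 16 mm above its underside.
- rack: The sloping rack, fixed, at the left or right of the bench; steel base 200 x 100 mm. Origin on the bench in its middle plane; +x runs level from the backstop to the open high end, z up. The deck's low end is at x = -110 mm, 30 mm above the bench.
- deck: The rack's aluminium deck, fixed, sloping at 18 degrees: 165 mm long, 56 mm wide (84 mm over the first 60 mm). Origin on its surface at the foot of the backstop, midway across; +x up the slope to the open high end, y across, z normal to the deck. The blue backstop's face is the plane x = 0, 84 mm wide, up to z = 105 mm. Friction may hold a case where it is set.
- cheeks (a point): Midway between the rack's two blue side cheeks, on the deck, 30 mm from the backstop. The cheeks stand 36 to 42 mm either side of the middle, from the backstop to 60 mm up the slope, 85 mm high from the deck: a case goes between them with 6 mm to spare a side, fingers beside a case do not.
- stand: The soldering stand, fixed, on the other side from the rack: a low steel bridge. Origin on the bench 70 mm in front of its open mouth; +x points into the mouth, z up. The bridge spans x = 70 to 220 mm, is 104 mm wide and 41 mm high inside, its top at 46 mm. The bench before the mouth is clear for 190 mm, 60 mm either side.
- brick (a point): Top centre of the firebrick on the stand, 82 mm above the bench; brick 105 mm along the stand's x (from 40 mm behind the mouth), 100 mm wide. A fixed third-hand stands on it, up to 145 mm above the bench.
- jar: Bystander, loose: amber glass jar, 48 mm across, 65 mm tall. Leave it alone. Origin at the centre of its underside.
- tin: Bystander, loose: small tin, 38 mm across, 45 mm tall. Leave it alone. Origin at the centre of its underside.
- crucible: Bystander, loose: white crucible, 40 mm across, 40 mm tall. Leave it alone. Origin at the centre of its underside.
- mandrel: Bystander, loose: ring mandrel, steel cone on a foot 44 mm across, 85 mm tall. Leave it alone. Origin at the centre of its underside.
- block: Bystander, loose: steel bench block, 70 x 50 x 45 mm. Leave it alone. Origin at the centre of its underside.

How it is judged:
By the outcome, as a careful person would: the job done as asked, in the order asked, and still so for the second after the job is handed in, with the robot touching nothing.
It also fails if it takes over 72 s, if anything falls off the work surface, if the arm or the gripper's body presses on something with over 40 N, if the wrist force passes 120 N, or if a joint passes its speed limit or range.

## Working session

There is one attempt and no reset: what is moved stays moved. The work goes in short steps, Python scripts to look and compute and a shell command to move; the robot and the scene stay as the last step left them, time stands still between calls to the robot, and variables do not carry over. Pictures are saved under pics/ and viewed, at most 10 in all, crops included, and the job is handed in when it is done.

```bash
ls; mkdir -p pics; python3 - <<'E'
from cell import env, eyes
import cv2
for n in("scene","top"):
    p=eyes.read_camera(n); cv2.imwrite(f"pics/{n}0.png",p["pixels"][:,:,::-1])
    print(n,p["fx"],p["fy"],p["cx"],p["cy"],p["distortion"],p["extrinsics"])
    for o in "long long_cap medium medium_cap short short_cap rack deck cheeks stand brick jar tin crucible mandrel block".split():
        r=eyes.spot_point(o,p)[:2]
        print(o,[([round(float(v)) for v in d["centre"]],round(d["score"],2)) for d in r])
print(env.state(), env.pinch_z)
E
```

```text
pics
scene 477.6774052796387 477.6774052796387 310.9924642870582 200.86951605401913 [0.02524426 0.         0.         0.         0.        ] [[ 2.68436744e-01  9.63108915e-01  1.90507904e-02 -1.35713830e+02]
 [ 6.66668148e-01 -1.71464994e-01 -7.25364278e-01 -3.39164515e+02]
 [-6.95338259e-01  2.07414980e-01 -6.88101542e-01  1.54543783e+03]
 [ 0.00000000e+00  0.00000000e+00  0.00000000e+00  1.00000000e+00]]
long [([233, 289], 0.91)]
long_cap [([250, 277], 0.73)]
medium [([205, 471], 0.85), ([208, 494], 0.33)]
medium_cap []
short [([197, 341], 0.95)]
short_cap [([205, 357], 0.96)]
rack [([241, 170], 0.95), ([250, 279], 0.74)]
deck [([198, 157], 0.61)]
cheeks [([201, 157], 0.67)]
stand [([187, 453], 0.77)]
brick [([208, 496], 0.96)]
jar [([256, 386], 0.71)]
tin [([168, 374], 0.57), ([203, 158], 0.49)]
crucible [([194, 229], 0.86)]
mandrel [([175, 274], 0.7), ([238, 168], 0.47)]
block [([294, 266], 0.69)]
top 381.2475973072467 381.2475973072467 321.19527013643795 195.1867154950303 [-0.09145283  0.          0.          0.          0.        ] [[ 1.78943625e-02 -9.99814927e-01  7.06418204e
[... 758 characters left out ...]
 0.89), ([261, 471], 0.44)]
{'t': 1.7, 'joints': array([-1.26559312e+00,  4.90883075e-01,  1.55891481e+00, -1.39983713e-05,
        1.09168862e+00, -1.05619420e-01]), 'qvel': array([-0.00099894,  0.0009631 ,  0.00013678, -0.00034783, -0.00092352,
       -0.00042132]), 'tau': array([ 3.11537360e-05, -6.12463403e+01, -2.58428764e+01,  6.93306606e-02,
        4.45709517e-02, -3.35304776e-05]), 'eef_pos': array([ 249.61318718, -573.00735692,  187.36635635]), 'tcp_rot': array([3.14148840e+00, 2.35447527e-05, 4.10829074e-01]), 'ft_force': array([-0.78299273, -0.50682596,  0.01881268]), 'moment': array([-0.02617967,  0.00145328, -0.05522206]), 'grip_force': 0.0, 'opening': 1.0040783638563444} -18.8
```

View pics/scene0.png

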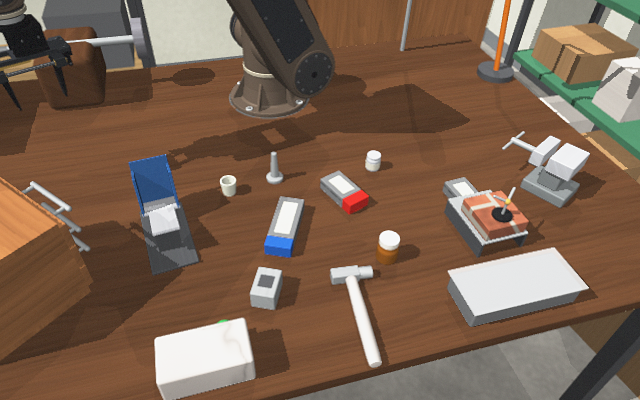

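View pics/top0.png

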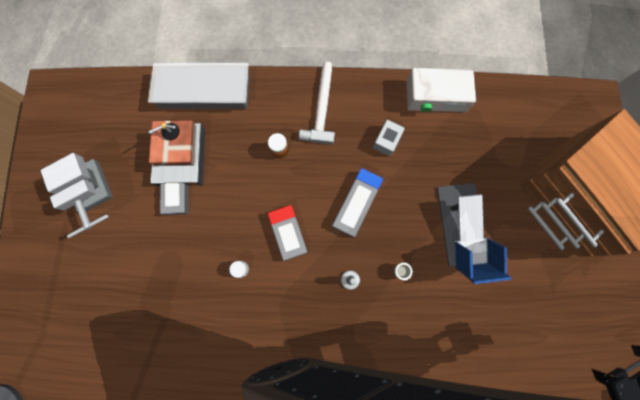

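The top view shows the long case (blue end up) at about px (358,203), the short one (red end up) at (287,233) and the medium's plain end at (173,195), pointing out of the stand's mouth. The rack is at about (470,230) with its backstop on the robot side. All the coloured ends already face away from the robot. Next I'll fit poses to the masks.

```bash
cat > h.py <<'E'
from cell import env, eyes
import cv2, numpy as np
from scipy.optimize import minimize
def proj(p,X):
    E=p["extrinsics"]; K=np.array([[p["fx"],0,p["cx"]],[0,p["fy"],p["cy"]],[0,0,1.]])
    return cv2.projectPoints(np.asarray(X,float).reshape(-1,1,3),cv2.Rodrigues(E[:3,:3].copy())[0],E[:3,3].copy(),K,np.array(p["distortion"]))[0][:,0]
def unproj(p,rc,z):
    E=p["extrinsics"]; K=np.array([[p["fx"],0,p["cx"]],[0,p["fy"],p["cy"]],[0,0,1.]])
    u=cv2.undistortPoints(np.array([[[rc[1],rc[0]]]],float),K,np.array(p["distortion"]))[0,0]
    d=E[:3,:3].T@np.r_[u,1]; c=-E[:3,:3].T@E[:3,3]; return c+d*(z-c[2])/d[2]
def box(x0,x1,y0,y1,z0,z1): return np.array([[x,y,z] for x in(x0,x1) for y in(y0,y1) for z in(z0,z1)],float)
C18,S18=np.cos(np.radians(18)),np.sin(np.radians(18))
def deck2rack(P): P=np.asarray(P,float); return np.c_[-110+P[:,0]*C18-P[:,2]*S18,P[:,1],30+P[:,0]*S18+P[:,2]*C18]
def place(P,q): c,s=np.cos(q[2]),np.sin(q[2]); return np.c_[q[0]+c*P[:,0]-s*P[:,1],q[1]+s*P[:,0]+c*P[:,1],P[:,2]]
def sil(p,parts,q,S=4):
    m=np.zeros((400*S,640*S),np.uint8)
    for P in parts: cv2.fillConvexPoly(m,cv2.convexHull(((proj(p,place(P,q))+.5)*S).astype(np.float32)).astype(int),1)
    return cv2.resize(m.astype(np.float32),(640,400),interpolation=cv2.INTER_AREA)
def fit(views,partsf,q0,step=(8,8,.1)):
    def cost(q):
        t=0
        for p,m in views:
            s=sil(p,partsf(q),q); t+=np.abs(s-m).sum()/m.sum()
        return t
    q0=np.array(q0,float); best=None
    for k in range(3):
        st=np.array(step)/(1,2,4)[k]
        sim=np.vstack([q0]+[q0+np.eye(len(q0))[i]*st[i]*(-1)**k for i in range(len(q0))])
        r=minimize(cost,q0,method="Nelder-Mead",options=dict(initial_simplex=sim,xatol=.02,fatol=1e-4,maxiter=150)); q0=r.x
    return r.x,r.fun
E
python3 - <<'E'
from h import *
P={n:eyes.read_camera(n) for n in("scene","top")}
M={}
for o in("long","short","medium","rack","stand"):
    for n in P:
        r=eyes.cut_out(o,P[n])[:1]
        if r: M[o,n]=r[0]["mask"].astype(np.float32); print(o,n,round(r[0]["score"],2),r[0]["centre"],M[o,n].sum())
for o,L,g in(("long",160,(205,358)),("short",120,(232,288))):
    q0=unproj(P["top"],g,32)[:2]
    for ns in(("top","scene"),("top",),("scene",)):
        v=[(P[n],M[o,n]) for n in ns if (o,n) in M]
        print(o,ns,*fit(v,lambda q:[box(-L/2,L/2,-30,30,0,32)],[*q0,-.35 if o=="long" else .2]))
rp=[box(-100,100,-50,50,0,6),deck2rack(box(0,165,-28,28,-5,0)),deck2rack(box(0,60,-42,42,-5,0)),deck2rack(box(-6,0,-42,42,-5,105)),deck2rack(box(0,60,36,42,0,85)),deck2rack(box(0,60,-42,-36,0,85))]
q0=unproj(P["top"],(216,464),0)[:2]
for ns in(("top","scene"),("top",),("scene",)):
    print("rack",ns,*fit([(P[n],M["rack",n]) for n in ns],lambda q:rp,[*q0,.1]))
q0=unproj(P["top"],(213,173),32)[:2]
for ns in(("top","scene"),("top",)):
    v=[(P[n],M["medium",n]) for n in ns if ("medium",n) in M]
    print("medium plain end",ns,*fit(v,lambda q:[box(0,q[3],-30,30,0,32)],[*q0,0,60],(8,8,.1,8)))
for o,z in(("jar",32),("tin",22),("crucible",20),("mandrel",30),("block",45),("brick",82)):
    r=eyes.boxes_of(o,P["top"])[:1]; 
    if r: print(o,unproj(P["top"],r[0]["centre"],z)[:2])
for n in P:
    im=P[n]["pixels"][:,:,::-1].copy()
    for k,o in enumerate(("long","short","medium","rack")):
        if (o,n) in M: cv2.drawContours(im,cv2.findContours(M[o,n].astype(np.uint8),0,1)[0],-1,(0,255,0),1)
    np.save(n,im)
a=np.load("top.npy")[90:300,130:530]; cv2.imwrite("pics/m.png",cv2.resize(a,None,fx=2,fy=2))
E
```

```text
long scene 0.91 [226.8, 289.2] 1591.0
long top 0.61 [205.6, 360.8] 1704.0
short scene 0.74 [188.8, 342.7] 1233.0
short top 0.96 [228.1, 289.7] 1271.0
medium scene 0.94 [184.8, 458.1] 449.0
medium top 0.75 [198.6, 174.6] 863.0
rack scene 0.84 [216.4, 160.4] 4860.0
rack top 0.63 [239.5, 473.7] 4493.0
stand scene 0.77 [214.7, 485.9] 3632.0
stand top 0.7 [153.3, 177.7] 3312.0
long ('top', 'scene') [ 5.88011399e+02 -8.68218305e+01 -4.49711915e-01] 0.12133239209651947
long ('top',) [ 5.87672013e+02 -8.66383897e+01 -4.60949810e-01] 0.04196009412407875
long ('scene',) [ 5.86303622e+02 -8.56205059e+01 -4.40277650e-01] 0.07161376625299454
short ('top', 'scene') [5.1105356e+02 8.2143592e+01 3.4460904e-01] 0.09238646924495697
short ('top',) [5.11119679e+02 8.20331024e+01 3.45539229e-01] 0.04391227290034294
short ('scene',) [5.10820864e+02 8.23906877e+01 3.66968790e-01] 0.04354217275977135
rack ('top', 'scene') [ 5.50755279e+02 -3.49226128e+02  1.12630654e-01] 0.13798581063747406
rack ('top',) [ 5.51656780e+02 -3.49247843e+02  1.05580524e-01] 0.06508735567331314
rack ('scene',) [ 5.41677678e+02 -3.49917817e+02  1.09825149e-01] 0.05334362015128136
medium plain end ('top', 'scene') [5.54723605e+02 3.63134948e+02 1.55920095e-01 4.23300531e+01] 0.7547889947891235
medium plain end ('top',) [5.55224468e+02 3.67405292e+02 5.24455435e-02 7.21841731e+01] 0.04243916645646095
jar [717.31309796 111.52921965]
tin [413.17631673 191.42077788]
crucible [ 422.58755794 -195.8210905 ]
mandrel [402.46261579 -69.92876851]
block [ 744.79872491 -166.84237987]
brick [686.01331566 341.89565269]
```

View pics/m.png

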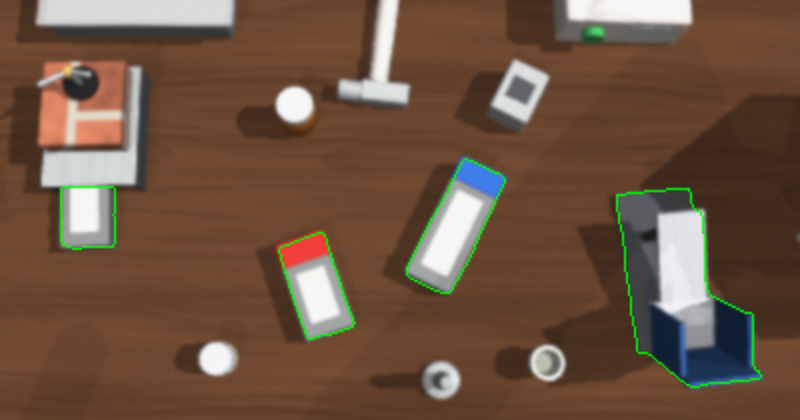

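The mask outlines match the objects, so the poses are good. I'll write a move planner and then go for the long case.

```bash
cat >> h.py <<'E'
def plan(t,n=10,yaw=None,frm=None):
    """per-row tool shift (60 mm) and turn (5 deg) for n equal rows to world target t=[x,y,z], yaw"""
    s=env.state(); p=s["eef_pos"]; y0=s["tcp_rot"][2]
    if frm is not None: p,y0=np.array(frm[:3],float),frm[3]
    d=np.array(t,float)-p; yaw=y0 if yaw is None else yaw
    dy=(yaw-y0+np.pi)%(2*np.pi)-np.pi
    A=sum(np.array([[np.cos(y),np.sin(y)],[np.sin(y),-np.cos(y)]]) for y in y0+dy*np.arange(n)/n)
    sx,sy=np.linalg.solve(A,d[:2])
    print(f"n={n} row: [{sx/60:.3f},{sy/60:.3f},{-d[2]/n/60:.3f}], turn {-np.degrees(dy)/5/n:.3f}  dist/row {np.hypot(np.hypot(sx,sy),d[2]/n):.1f}")
E
python3 -c "
from h import *
plan([596.5,-90.8,100],10,-.452)
plan([596.5,-90.8,6],4,-.452,[596.5,-90.8,100,-.452])"
```

```text
n=10 row: [0.615,-0.815,0.146], turn 0.989  dist/row 61.9
n=4 row: [0.000,-0.000,0.392], turn -0.000  dist/row 23.5
```

```bash
python3 -m inch '[[[0.615,-0.815,0],0.989,-1],[[0.615,-0.815,0],0.989,-1],[[0.615,-0.815,0],0.989,-1],[[0.615,-0.815,0],0.989,-1],[[0.615,-0.815,0],0.989,-1],[[0.615,-0.815,0],0.989,-1],[[0.615,-0.815,0],0.989,-1],[[0.615,-0.815,0],0.989,-1],[[0.615,-0.815,0],0.989,-1],[[0.615,-0.815,0],0.989,-1]]'
python3 -c "
from h import *
plan([596.5,-90.8,80],3,-.452)"
```

```text
t: 3.85
eef_pos: [598.1, -89.3, 187.6]
tcp_rot: [3.142, -0.001, -0.455]
ft_force: [0.7, -0.9, -0.8]
opening: 1.002
grip_force: 0.0
n=3 row: [-0.004,0.012,0.598], turn -0.010  dist/row 35.9
```

```bash
python3 -m inch '[[[-0.01,0.03,0.8],0,-1],[[0,0,0.8],0,-1],[[0,0,0.8],0,-1],[[0,0,0.62],0,-1],[[0,0,0],0,-1],[[0,0,0],0,1],[[0,0,0],0,1],[[0,0,0],0,1],[[0,0,0],0,1],[[0,0,0],0,1]]'
python3 -c "
from h import *
u=np.array([np.cos(.11),np.sin(.11)]); o=np.array([550.,-349]); 
for X in (-15,): print(o+u*X)
"
```

```text
t: 5.1
eef_pos: [595.4, -92.4, 6.4]
tcp_rot: [3.142, -0.0, -0.452]
ft_force: [-0.1, -0.8, -0.2]
opening: 0.53
grip_force: 0.0
[ 535.09065853 -350.64667451]
```

```bash
python3 -m inch '[[[0,0,0],0,1],[[0,0,0],0,1],[[0,0,0],0,1],[[0,0,0],0,1],[[0,0,0],0,1],[[0,0,-0.05],0,1],[[0,0,-0.1],0,1],[[0,0,-0.15],0,1],[[0,0,-0.3],0,1],[[0,0,-0.3],0,1]]'
```

```text
t: 6.35
eef_pos: [595.5, -92.4, 61.8]
tcp_rot: [-3.142, -0.001, -0.452]
ft_force: [0.6, -0.3, -0.7]
opening: 0.003
grip_force: 0.0
```

```bash
python3 - <<'E'
from h import *
ims=[]
for n,sl in(("scene",np.s_[130:330,180:420]),("top",np.s_[120:320,250:490])):
    p=eyes.read_camera(n); im=p["pixels"][:,:,::-1].copy()
    s=env.state(); print(proj(p,[s["eef_pos"]]))
    ims.append(cv2.resize(im[sl],None,fx=1.65,fy=1.65))
    print([(d["centre"],d["score"]) for d in eyes.cut_out("long",p)])
cv2.imwrite("pics/c.png",np.hstack(ims))
E
```

```text
[[282.53982177 213.39397397]]
[([231.1, 287.4], 0.72)]
[[361.89563301 196.50917277]]
[]
```

View pics/c.png

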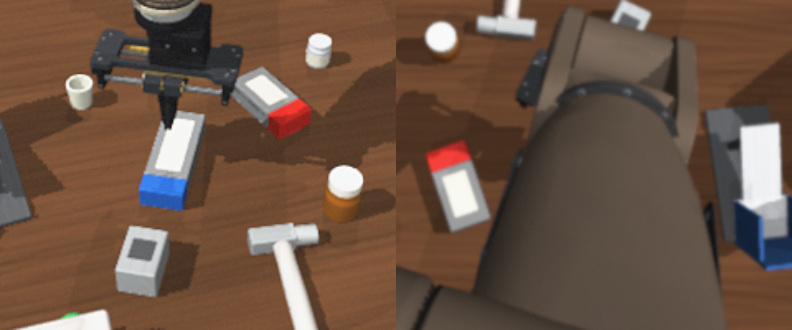

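```bash
python3 - <<'E'
from h import *
p=eyes.read_camera("scene"); m=eyes.cut_out("long",p)[0]["mask"].astype(np.float32); print(m.sum())
print(fit([(p,m)],lambda q:[box(-80,80,-30,30,0,32)],[587,-86,-.45]))
p["pixels"]
cv2.imwrite("pics/d.png",cv2.resize(p["pixels"][150:290,230:370,::-1],None,fx=4,fy=4,interpolation=cv2.INTER_CUBIC))
E
```

```text
1501.0
(array([ 5.86956294e+02, -8.66066113e+01, -4.42505896e-01]), np.float64(0.1376582235097885))
```

View pics/d.png

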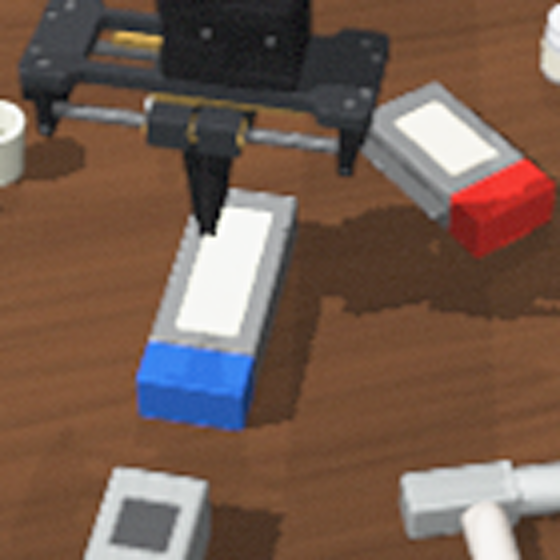

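The case hasn't moved (fit 587,-87), and the shut fingers are hanging above its label. I'll reopen, go a little lower and watch the grip values.

```bash
python3 -m inch '[[[0,0,0],0,-1],[[0,0,0],0,-1],[[0,0,0],0,-1],[[0,0,0],0,-1],[[0,0,0],0,-1],[[0,0,0],0,-1],[[0,0,0],0,-1],[[0,0,0],0,-1],[[0,0,0],0,-1],[[0,0,0],0,-1]]'
python3 -m inch '[[[0,0,0.3],0,-1],[[0,0,0.3],0,-1],[[0,0,0.2],0,-1],[[0,0,0.18],0,-1],[[0,0,0],0,-1],[[0,0,0],0,-1],[[0,0,0],0,0],[[0,0,0],0,0],[[0,0,0],0,0],[[0,0,0],0,0]]'; python3 - <<'E'
from h import *
p=eyes.read_camera("scene")
cv2.imwrite("pics/e.png",cv2.resize(p["pixels"][150:290,230:370,::-1],None,fx=4,fy=4,interpolation=cv2.INTER_CUBIC))
E
```

```text
t: 7.9
eef_pos: [595.3, -92.4, 60.1]
tcp_rot: [3.142, -0.0, -0.452]
ft_force: [0.4, 0.2, -0.1]
opening: 0.98
grip_force: 0.0
t: 9.15
eef_pos: [595.4, -92.3, 1.4]
tcp_rot: [-3.142, -0.0, -0.452]
ft_force: [-0.3, 1.2, 0.1]
opening: 0.639
grip_force: 0.7
```

View pics/e.png

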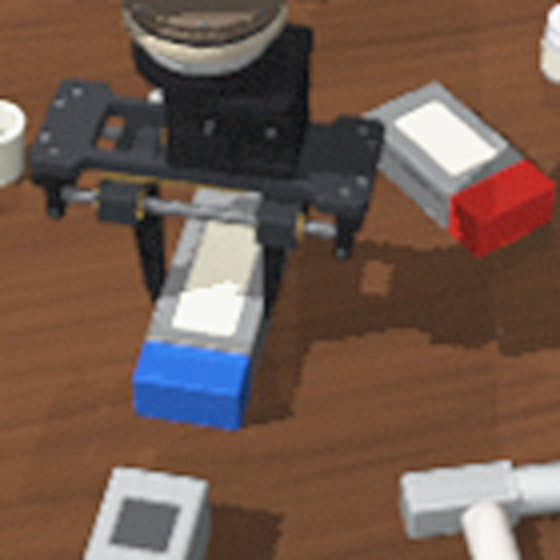

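```bash
python3 -m inch '[[[0,0,0],0,0.5],[[0,0,0],0,1],[[0,0,0],0,1],[[0,0,0],0,1],[[0,0,0],0,1],[[0,0,-0.02],0,1],[[0,0,-0.02],0,1],[[0,0,-0.03],0,1],[[0,0,-0.03],0,1],[[0,0,0],0,1]]'
```

```text
t: 10.45
eef_pos: [595.4, -92.4, 7.5]
tcp_rot: [3.142, -0.0, -0.452]
ft_force: [0.1, -0.2, -2.1]
opening: 0.629
grip_force: 30.0
```

```bash
python3 -c "
from h import *
plan([530.1,-351.2,160],7,.11,[595.4,-92.4,160,-.452])"
```

```text
n=7 row: [-0.023,0.643,-0.000], turn -0.920  dist/row 38.6
```

```bash
python3 -m inch '[[[0,0,-0.5],0,1],[[0,0,-0.9],0,1],[[0,0,-0.9],0,1],[[-0.02,0.643,-0.24],-0.92,1],[[-0.02,0.643,0],-0.92,1],[[-0.02,0.643,0],-0.92,1],[[-0.02,0.643,0],-0.92,1],[[-0.02,0.643,0],-0.92,1],[[-0.02,0.643,0],-0.92,1],[[-0.03,0.643,0],-0.92,1]]'; python3 -m inch '[[[0,0,0],0,1],[[0,0,0],0,1],[[0,0,0],0,1],[[0,0,0],0,1],[[0,0,0],0,1],[[0,0,0],0,1],[[0,0,0.2],0,1],[[0,0,0.2],0,1],[[0,0,0.2],0,1],[[0,0,0],0,1]]'
python3 -c "
from h import *
plan([530.1,-351.2,100],3,.11)
P={n:eyes.read_camera(n) for n in('scene','top')}
im=P['scene']['pixels'][100:300,90:290,::-1]
cv2.imwrite('pics/f.png',cv2.resize(im,None,fx=3,fy=3,interpolation=cv2.INTER_CUBIC))
"
```

```text
t: 11.7
eef_pos: [530.3, -352.5, 159.8]
tcp_rot: [-3.142, 0.0, 0.112]
ft_force: [0.9, 0.1, -2.3]
opening: 0.623
grip_force: 30.0
t: 12.95
eef_pos: [530.2, -351.0, 122.3]
tcp_rot: [-3.14, 0.002, 0.11]
ft_force: [-0.2, 0.4, -1.3]
opening: 0.624
grip_force: 30.0
n=3 row: [-0.001,0.001,0.124], turn -0.001  dist/row 7.4
```

View pics/f.png

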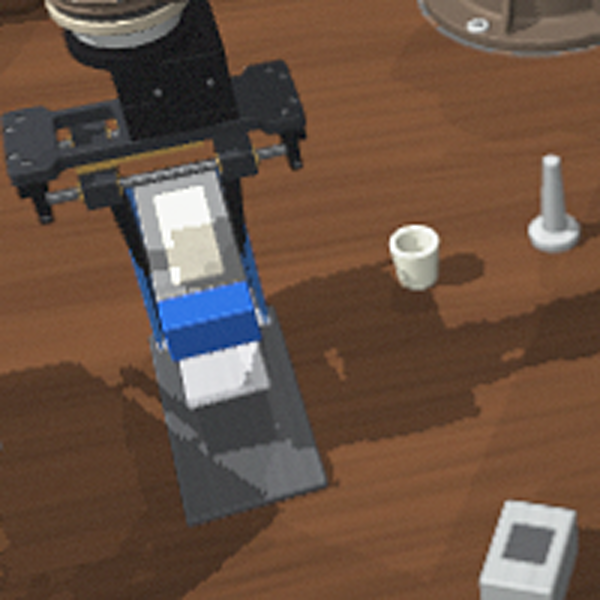

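```bash
python3 -m inch '[[[0,0,0.25],0,1],[[0,0,0.25],0,1],[[0,0,0.12],0,1],[[0,0,0.05],0,1],[[0,0,0.05],0,1],[[0,0,0.05],0,1],[[0,0,0.05],0,1],[[0,0,0],0,1],[[0,0,0],0,1],[[0,0,0],0,1]]'
```

```text
t: 14.3
eef_pos: [530.7, -351.4, 74.7]
tcp_rot: [3.141, -0.0, 0.11]
ft_force: [-2.3, -0.7, 2.6]
opening: 0.625
grip_force: 30.0
```

```bash
python3 -m inch '[[[0,0,0.05],0,1],[[0,0,0.05],0,1],[[0,0,0.05],0,1],[[0,0,0.03],0,1],[[0,0,0],0,1],[[0,0,0],0,1],[[0,0,0],0,1],[[0,0,0],0,1],[[0,0,0],0,1],[[0,0,0],0,1]]'
```

```text
t: 15.55
eef_pos: [530.7, -351.2, 63.7]
tcp_rot: [3.142, -0.0, 0.11]
ft_force: [-2.0, 0.2, 1.3]
opening: 0.627
grip_force: 30.0
```

```bash
python3 -m inch '[[[0,0,0.03],0,1],[[0,0,0.03],0,1],[[0,0,0],0,1],[[0,0,0],0,1],[[0,0,0],0,1],[[0,0,0],0,1],[[0,0,0],0,1],[[0,0,0],0,1],[[0,0,0],0,1],[[0,0,0],0,1]]'; python3 -m inch '[[[-0.04,0,0.013],0,1],[[-0.04,0,0.013],0,1],[[0,0,0],0,1],[[0,0,0],0,1],[[0,0,0],0,1],[[0,0,0],0,1],[[0,0,0],0,1],[[0,0,0],0,1],[[0,0,0],0,1],[[0,0,0],0,1]]'
```

```text
t: 16.8
eef_pos: [530.8, -351.4, 61.4]
tcp_rot: [3.141, -0.001, 0.11]
ft_force: [-7.3, 2.6, 13.9]
opening: 0.626
grip_force: 30.0
t: 18.05
eef_pos: [527.8, -352.7, 60.4]
tcp_rot: [3.138, -0.004, 0.109]
ft_force: [1.4, 1.8, 13.2]
opening: 0.625
grip_force: 30.0
```

```bash
python3 -m inch '[[[-0.04,0,0.01],0,1],[[-0.04,0,0.013],0,1],[[-0.04,0,0.013],0,1],[[0,0,0],0,1],[[0,0,0],0,1],[[0,0,0],0,1],[[0,0,0],0,1],[[0,0,0],0,1],[[0,0,0],0,1],[[0,0,0],0,1]]'
```

```text
t: 19.3
eef_pos: [520.5, -353.6, 58.0]
tcp_rot: [3.138, -0.004, 0.109]
ft_force: [1.2, 0.0, 11.9]
opening: 0.629
grip_force: 30.0
```

```bash
python3 -c "
from h import *
p=eyes.read_camera('scene')
im=p['pixels'][100:300,90:290,::-1]
cv2.imwrite('pics/g.png',cv2.resize(im,None,fx=3,fy=3,interpolation=cv2.INTER_CUBIC))
"
```

```text
(no output)
```

View pics/g.png

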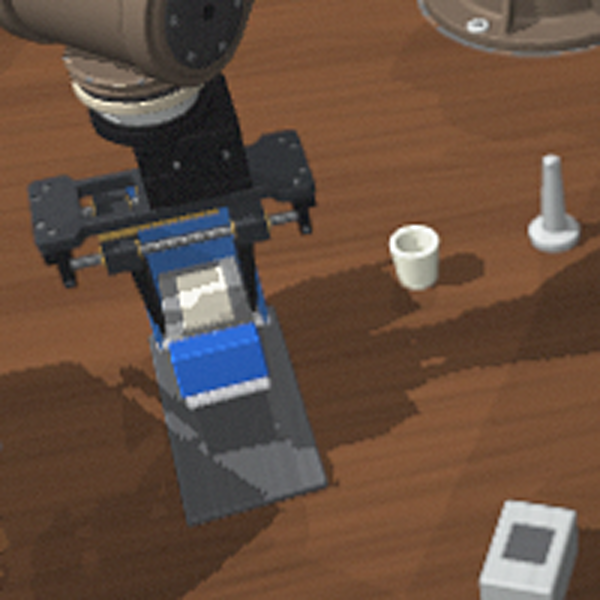

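```bash
python3 -m inch '[[[-0.03,0,0.008],0,1],[[-0.03,0,0.008],0,1],[[-0.03,0,0.008],0,1],[[0,0,0],0,1],[[0,0,0],0,1],[[0,0,0],0,1],[[0,0,0],0,1],[[0,0,0],0,1],[[0,0,0],0,1],[[0,0,0],0,1]]'
```

```text
t: 20.6
eef_pos: [518.1, -353.9, 57.3]
tcp_rot: [3.136, -0.009, 0.109]
ft_force: [17.9, 5.8, 10.6]
opening: 0.626
grip_force: 30.0
```

```bash
python3 -c "
from h import *
plan([585.2,369,130],13,.052,[518,-354,160,.11])"
python3 -m inch '[[[0,0,0],0,-1],[[0,0,0],0,-1],[[0,0,0],0,-1],[[0,0,0],0,-1],[[0,0,0],0,-1],[[0,0,-0.2],0,-1],[[0,0,-0.5],0,-1],[[0,0,-0.9],0,-1],[[0,0,-0.9],0,-1],[[0,0,0],0,-1]]'
```

```text
n=13 row: [0.163,-0.917,0.038], turn 0.051  dist/row 55.9
t: 21.85
eef_pos: [514.6, -354.2, 210.2]
tcp_rot: [3.135, -0.006, 0.11]
ft_force: [0.4, -0.1, -0.8]
opening: 1.002
grip_force: 0.0
```

```bash
python3 -m inch '[[[0.163,-0.917,0.03],0.05,-1],[[0.163,-0.917,0.03],0.05,-1],[[0.163,-0.917,0.03],0.05,-1],[[0.163,-0.917,0.03],0.05,-1],[[0.163,-0.917,0.03],0.05,-1],[[0.163,-0.917,0.03],0.05,-1],[[0.163,-0.917,0.03],0.05,-1],[[0.163,-0.917,0.03],0.05,-1],[[0.163,-0.917,0.03],0.05,-1],[[0.163,-0.917,0.03],0.05,-1]]'; python3 -c "
from h import *
P={n:eyes.read_camera(n) for n in('scene','top')}
V=[]
for n in P:
    r=eyes.cut_out('long',P[n])[:1]
    if r: 
        print(n,r[0]['score'],r[0]['centre'],r[0]['mask'].sum()); V.append((P[n],r[0]['mask'].astype(np.float32)))
L=deck2rack(box(0,160,-30,30,0,32))
print(fit(V[:1],lambda q:[L],[550,-349,.11]),fit(V[-1:],lambda q:[L],[550,-349,.11]))
plan([585.2,369,130],5,.052)
"
```

```text
t: 23.1
eef_pos: [560.9, 205.3, 186.6]
tcp_rot: [3.141, 0.001, 0.066]
ft_force: [0.6, -0.5, -0.2]
opening: 0.997
grip_force: 0.0
scene 0.92 [209.7, 164.8] 1169
top 0.82 [229.0, 479.5] 1690
(array([ 5.49670778e+02, -3.50065776e+02,  1.06522732e-01]), np.float64(0.07014542073011398)) (array([ 5.51815742e+02, -3.49683542e+02,  1.16375478e-01]), np.float64(0.2759985327720642))
n=5 row: [0.115,-0.543,0.188], turn 0.037  dist/row 35.2
```

```bash
python3 -m inch '[[[0.115,-0.543,0.188],0.037,-1],[[0.115,-0.543,0.188],0.037,-1],[[0.115,-0.543,0.188],0.037,-1],[[0.115,-0.543,0.188],0.037,-1],[[0.115,-0.543,0.188],0.037,-1],[[0,0,0.5],0,-1],[[0,0,0.6],0,-1],[[0,0,0.6],0,-1],[[0,0,0.38],0,-1],[[0,0,0.02],0,-1]]'; python3 -m inch '[[[0,0,0],0,0],[[0,0,0],0,0],[[0,0,0],0,0],[[0,0,0],0,0],[[0,0,0],0,0.5],[[0,0,0],0,1],[[0,0,0],0,1],[[0,0,0],0,1],[[0,0,0],0,1],[[0,0,0],0,1]]'
```

```text
t: 24.55
eef_pos: [585.6, 366.2, 2.9]
tcp_rot: [3.14, 0.003, 0.048]
ft_force: [0.2, 0.1, 1.0]
opening: 0.998
grip_force: 0.0
t: 25.8
eef_pos: [586.4, 368.5, 5.1]
tcp_rot: [-3.141, -0.001, 0.05]
ft_force: [0.8, -0.5, 5.8]
opening: 0.024
grip_force: 2.7
```

```bash
python3 -c "
from h import *
P={n:eyes.read_camera(n) for n in('scene','top')}
for n in P: print(n,[(d['score'],d['centre'],d['mask'].sum()) for d in eyes.cut_out('medium',P[n])], proj(P[n],[env.state()['eef_pos']]))
a=cv2.resize(P['scene']['pixels'][140:260,420:540,::-1],(398,398),interpolation=cv2.INTER_CUBIC)
b=cv2.resize(P['top']['pixels'][120:240,120:240,::-1],(398,398),interpolation=cv2.INTER_CUBIC)
cv2.imwrite('pics/i.png',np.hstack([a,b]))
"
```

```text
scene [(0.62, [187.8, 458.8], np.int64(406))] [[459.98360994 194.88798796]]
top [(0.83, [206.7, 177.1], np.int64(398)), (0.48, [266.9, 483.1], np.int64(1504))] [[175.2918052  200.79730152]]
```

View pics/i.png

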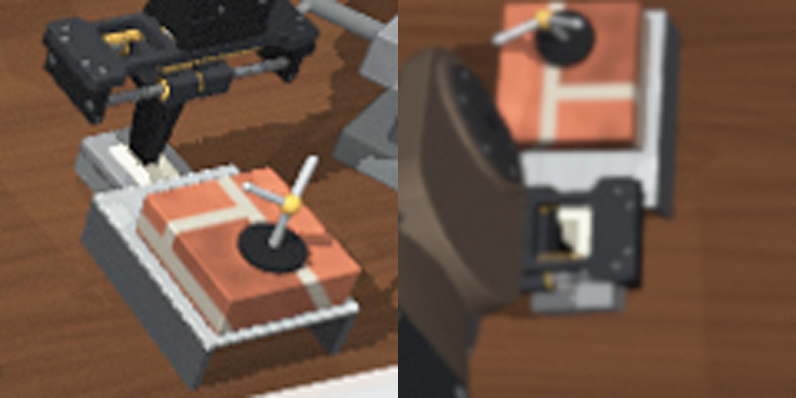

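The shut fingers have sunk into the label (about px (150,165) in the left crop) instead of holding the sides. The case hasn't visibly moved. I'll lift straight out, reopen, measure again and close gently in stages.

```bash
python3 -m inch '[[[0,0,-0.1],0,1],[[0,0,-0.2],0,1],[[0,0,-0.3],0,1],[[0,0,-0.4],0,1],[[0,0,-0.2],0,-1],[[-0.5,0,0],0,-1],[[-0.5,0,0],0,-1],[[-0.5,0,0],0,-1],[[-0.5,0,0],0,-1],[[0,0,0],0,-1]]'; python3 -c "
from h import *
p=eyes.read_camera('top'); r=eyes.cut_out('medium',p)[0]; print(r['score'],r['mask'].sum(),r['centre'])
print(fit([(p,r['mask'].astype(np.float32))],lambda q:[box(0,q[3],-30,30,0,32)],[555,367,.05,70],(8,8,.1,8)))
p=eyes.read_camera('scene'); r=eyes.cut_out('medium',p)[0]; print(r['score'],r['mask'].sum(),r['centre'])
"
```

```text
t: 27.25
eef_pos: [464.7, 362.2, 77.1]
tcp_rot: [3.141, 0.0, 0.051]
ft_force: [1.5, -0.2, 0.1]
opening: 0.576
grip_force: 0.0
0.93 870 [199.1, 176.5]
(array([5.54523399e+02, 3.66279981e+02, 7.65155851e-02, 7.30464974e+01]), np.float64(0.03936781734228134))
0.8 435 [183.9, 460.8]
```

```bash
python3 -c "
from h import *
plan([584.4,368.6,77],4,.06)"
```

```text
n=4 row: [0.489,-0.000,-0.001], turn -0.030  dist/row 29.4
```

```bash
python3 -m inch '[[[0.489,0,0],-0.03,-1],[[0.489,0,0],-0.03,-1],[[0.489,0,0],-0.03,-1],[[0.489,0,0],-0.03,-1],[[0,0,0.4],0,-1],[[0,0,0.5],0,-1],[[0,0,0.35],0,-1],[[0,0,0],0,-0.2],[[0,0,0],0,-0.2],[[0,0,0],0,-0.2]]'; python3 -m inch '[[[0,0,0],0,-0.2],[[0,0,0],0,-0.15],[[0,0,0],0,-0.1],[[0,0,0],0,-0.1],[[0,0,0],0,0],[[0,0,0],0,0],[[0,0,0],0,0],[[0,0,0],0,0],[[0,0,0],0,0],[[0,0,0],0,0]]'
```

```text
t: 28.7
eef_pos: [583.9, 368.8, 2.7]
tcp_rot: [-3.141, -0.002, 0.061]
ft_force: [-0.2, -0.4, 0.4]
opening: 0.741
grip_force: 0.0
t: 29.95
eef_pos: [583.6, 368.5, 2.3]
tcp_rot: [-3.141, -0.001, 0.06]
ft_force: [-1.7, -1.2, 7.0]
opening: 0.624
grip_force: 30.0
```

```bash
python3 -m inch '[[[-0.1,0,-0.01],0,0],[[-0.25,0,-0.01],0,0],[[-0.35,0,0],0,0],[[-0.35,0,0],0,0],[[-0.35,0,0],0,0],[[-0.25,0,0.015],0,0],[[0,0,0],0,0],[[0,0,0],0,0],[[0,0,0],0,-0.5],[[0,0,0],0,-0.6]]'; python3 -m inch '[[[0,0,0],0,-0.6],[[0.1,0,0],0,-0.6],[[0.25,0,0],0,-0.6],[[0.25,0,0],0,-0.6],[[0.25,0,0],0,-0.6],[[0.02,0,0],0,-0.6],[[0,0,-0.01],0,-0.2],[[0,0,0],0,-0.2],[[0,0,0],0,-0.15],[[0,0,0],0,-0.1]]'
```

```text
t: 31.2
eef_pos: [484.5, 362.5, 1.7]
tcp_rot: [3.141, 0.0, 0.06]
ft_force: [0.5, 0.3, -0.2]
opening: 0.766
grip_force: 0.0
t: 32.45
eef_pos: [536.3, 365.7, 2.5]
tcp_rot: [3.141, 0.0, 0.061]
ft_force: [-1.0, 0.2, 0.1]
opening: 0.619
grip_force: 30.0
```

```bash
python3 -m inch '[[[0,0,0],0,0],[[0,0,0],0,0],[[0,0,-0.05],0,0],[[0,0,-0.2],0,0],[[0,0,-0.5],0,0],[[0,0,-0.9],0,0],[[0,0,-0.9],0,0],[[0,0,-0.3],0,0],[[0,0,0],0,0],[[0,0,0],0,0]]'; python3 -c "
from h import *
plan([510.2,-353.4,175],13,.11)
s=env.state()
for n in('scene','top'):
    p=eyes.read_camera(n); r=eyes.spot_point('medium_cap',p)[:2]
    y=s['tcp_rot'][2]
    for d in r: print(n,d['score'],d['centre'],(unproj(p,d['centre'],s['eef_pos'][2]+13.5)-s['eef_pos'])[:2]@[np.cos(y),np.sin(y)])
"
```

```text
t: 33.7
eef_pos: [535.9, 365.2, 171.4]
tcp_rot: [3.14, 0.003, 0.06]
ft_force: [0.3, 0.1, -3.6]
opening: 0.619
grip_force: 30.0
n=13 row: [-0.109,0.915,-0.005], turn -0.044  dist/row 55.3
scene 0.87 [137.1, 480.4] 53.19922808957794
```

```bash
python3 -m inch '[[[-0.109,0.915,-0.005],-0.044,0],[[-0.109,0.915,-0.005],-0.044,0],[[-0.109,0.915,-0.005],-0.044,0],[[-0.109,0.915,-0.005],-0.044,0],[[-0.109,0.915,-0.005],-0.044,0],[[-0.109,0.915,-0.005],-0.044,0],[[-0.109,0.915,-0.005],-0.044,0],[[-0.109,0.915,-0.005],-0.044,0],[[-0.109,0.915,-0.005],-0.044,0],[[-0.109,0.915,-0.005],-0.044,0]]';  python3 -m inch '[[[-0.109,0.915,0],-0.044,0],[[-0.109,0.915,0],-0.044,0],[[-0.109,0.915,0],-0.044,0],[[0,0,0],0,0],[[0,0,0],0,0],[[0,0,0.1],0,0],[[0,0,0.2],0,0],[[0,0,0],0,0],[[0,0,0],0,0],[[0,0,0],0,0]]'; python3 -c "
from h import *
plan([510.2,-353.4,110],4,.11)
s=env.state()
for n in('scene','top'):
    p=eyes.read_camera(n); r=eyes.spot_point('medium_cap',p)[:1]
    y=s['tcp_rot'][2]
    for d in r: print(n,d['score'],d['centre'],(unproj(p,d['centre'],s['eef_pos'][2]+13.5)-s['eef_pos'])[:2]@[np.cos(y),np.sin(y)])
"
```

```text
t: 35.15
eef_pos: [513.7, -188.5, 176.1]
tcp_rot: [-3.141, 0.0, 0.099]
ft_force: [1.0, -0.2, -2.0]
opening: 0.621
grip_force: 30.0
t: 36.4
eef_pos: [511.6, -352.6, 158.7]
tcp_rot: [3.141, -0.0, 0.11]
ft_force: [-0.4, -0.3, -1.4]
opening: 0.625
grip_force: 30.0
n=4 row: [-0.006,0.003,0.203], turn 0.001  dist/row 12.2
scene 0.85 [188.1, 155.2] 57.88270320030253
top 0.65 [202.6, 489.9] 56.3087268725534
```

```bash
python3 -m inch '[[[-0.01,0,0.3],0,0],[[0,0,0.3],0,0],[[0,0,0.2],0,0],[[0,0,0.05],0,0],[[0,0,0.05],0,0],[[0,0,0.05],0,0],[[0,0,0.05],0,0],[[0,0,0.05],0,0],[[0,0,0],0,0],[[0,0,0],0,0]]'; python3 -m inch '[[[0,0,0.03],0,0],[[0,0,0.03],0,0],[[0,0,0.02],0,0],[[0,0,0],0,0],[[0,0,0],0,0],[[0,0,0],0,0],[[0,0,0],0,0],[[0,0,0],0,0],[[0,0,0],0,0],[[0,0,0],0,0]]'
```

```text
t: 37.85
eef_pos: [510.4, -353.0, 96.3]
tcp_rot: [3.141, 0.0, 0.11]
ft_force: [-5.8, -0.5, 2.4]
opening: 0.62
grip_force: 30.0
t: 39.1
eef_pos: [510.5, -353.0, 91.6]
tcp_rot: [3.141, 0.0, 0.11]
ft_force: [-5.4, -0.9, 2.1]
opening: 0.625
grip_force: 30.0
```

```bash
python3 -m inch '[[[0,0,0.02],0,0],[[0,0,0.02],0,0],[[-0.03,0,0.01],0,0],[[-0.03,0,0.01],0,0],[[-0.03,0,0.01],0,0],[[-0.03,0,0.01],0,0],[[0,0,0],0,0],[[0,0,0],0,0],[[0,0,0],0,0],[[0,0,0],0,0]]'
```

```text
t: 40.35
eef_pos: [505.6, -354.2, 87.7]
tcp_rot: [3.138, -0.004, 0.11]
ft_force: [2.2, 0.5, 8.9]
opening: 0.624
grip_force: 30.0
```

```bash
python3 -m inch '[[[-0.03,0,0.01],0,0],[[-0.03,0,0.01],0,0],[[-0.03,0,0.01],0,0],[[-0.03,0,0.008],0,0],[[0,0,0],0,0],[[0,0,0],0,0],[[0,0,0],0,0],[[0,0,0],0,0],[[0,0,0],0,0],[[0,0,0],0,0]]'
```

```text
t: 41.6
eef_pos: [504.7, -354.5, 87.5]
tcp_rot: [3.134, -0.016, 0.109]
ft_force: [33.9, 13.8, 13.5]
opening: 0.626
grip_force: 30.0
```

```bash
python3 -m inch '[[[0,0,0],0,-0.6],[[0,0,0],0,-0.6],[[0,0,0],0,-0.6],[[0,0,0],0,-0.6],[[0,0,-0.1],0,-0.6],[[0,0,-0.4],0,-0.6],[[0,0,-0.9],0,-0.6],[[0,0,-0.8],0,-0.6],[[0,0,0],0,-0.6],[[0,0,0],0,-0.6]]'; python3 -c "
from h import *
plan([531.7,89.7,170],9,.348)"
```

```text
t: 42.85
eef_pos: [496.1, -353.9, 215.2]
tcp_rot: [-3.141, 0.0, 0.11]
ft_force: [0.3, 0.3, -0.7]
opening: 0.799
grip_force: 0.0
n=9 row: [0.241,-0.790,0.084], turn -0.303  dist/row 49.8
```

```bash
python3 -m inch '[[[0.241,-0.79,0.084],-0.303,-0.6],[[0.241,-0.79,0.084],-0.303,-0.6],[[0.241,-0.79,0.084],-0.303,-0.6],[[0.241,-0.79,0.084],-0.303,-0.6],[[0.241,-0.79,0.084],-0.303,-0.6],[[0.241,-0.79,0.084],-0.303,-0.6],[[0.241,-0.79,0.084],-0.303,-0.6],[[0.241,-0.79,0.084],-0.303,-0.6],[[0.241,-0.79,0.084],-0.303,-0.6],[[0,0,0],0,-0.6]]'; python3 -c "
from h import *
plan([531.7,89.7,2],4,.348)
P={n:eyes.read_camera(n) for n in('scene','top')}
for n in P:
    for o,L,z in(('long',160,0),('medium',140,32)):
        r=eyes.cut_out(o,P[n])[:1]
        if r:
            m=r[0]['mask'].astype(np.float32)
            for s in (0,5): print(n,o,'offset',s,round(float(np.abs(sil(P[n],[deck2rack(box(s,L+s,-30,30,z,z+32))],[550,-350,.11])-m).sum()/m.sum()),3),end=' ')
        c=eyes.spot_point(o+'_cap',P[n])[:1]
        print('cap',c and (c[0]['centre'],c[0]['score']), 'exp', proj(P[n],place(deck2rack([[L,0,z+16],[L+8,0,z+16]]),[550,-350,.11]))[:,::-1].round(1).tolist())
a=P['scene']['pixels'][120:280,100:230,::-1]; b=P['top']['pixels'][150:310,410:540,::-1]
cv2.imwrite('pics/j.png',cv2.resize(np.hstack([a,b]),None,fx=3,fy=3,interpolation=cv2.INTER_CUBIC))
"
```

```text
t: 44.1
eef_pos: [530.8, 91.9, 168.5]
tcp_rot: [-3.14, 0.003, 0.352]
ft_force: [-0.2, -0.7, 0.2]
opening: 0.799
grip_force: 0.0
n=4 row: [0.000,0.010,0.694], turn 0.012  dist/row 41.6
scene long offset 0 1.378 scene long offset 5 1.393 cap ([222.4, 169.8], 0.63) exp [[221.4, 162.8], [223.0, 163.2]]
scene medium offset 0 0.079 scene medium offset 5 0.097 cap ([204.5, 159.5], 0.86) exp [[204.0, 158.3], [205.5, 158.6]]
top long offset 0 3.328 top long offset 5 3.29 cap ([195.9, 475.1], 0.56) exp [[199.8, 473.7], [196.4, 473.6]]
top medium offset 0 0.162 top medium offset 5 0.145 cap ([210.3, 477.2], 0.96) exp [[210.8, 480.1], [207.2, 480.0]]
```

View pics/j.png

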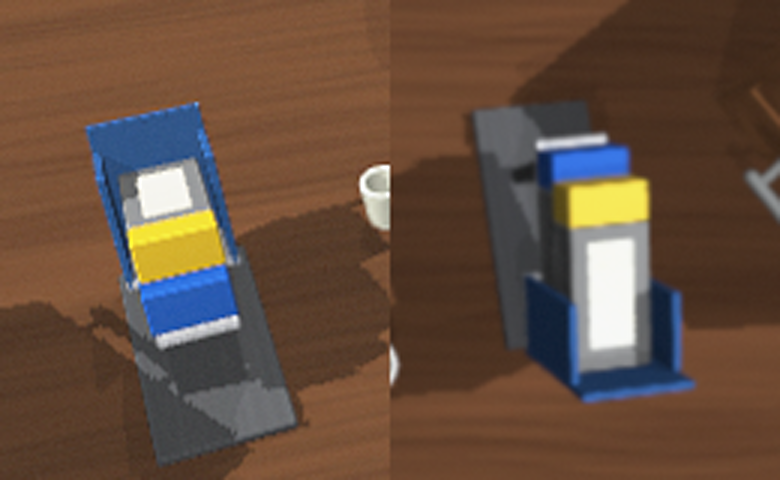

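The stack looks right so far: the yellow case is flat on the blue one and back against the backstop (left crop, yellow end at about (178,245), blue at (190,300)). Next is the short case.

```bash
python3 -m inch '[[[0,0.04,0.5],0.04,-0.7],[[0,0,0.7],0,-0.7],[[0,0,0.7],0,-0.7],[[0,0,0.6],0,-0.7],[[0,0,0.275],0,-0.7],[[0,0,0],0,-0.7],[[0,0,0],0,-0.2],[[0,0,0],0,-0.2],[[0,0,0],0,-0.15],[[0,0,0],0,-0.1]]';  python3 -m inch '[[[0,0,0],0,-0.1],[[0,0,0],0,0],[[0,0,0],0,0],[[0,0,0],0,0],[[0,0,-0.05],0,0],[[0,0,-0.1],0,0],[[0,0,-0.4],0,0],[[0,0,-0.8],0,0],[[0,0,-0.8],0,0],[[0,0,-0.8],0,0]]'; python3 -c "
from h import *
s=env.state(); y=s['tcp_rot'][2]
for n in('scene','top'):
    p=eyes.read_camera(n); r=eyes.spot_point('short_cap',p)[:1]
    for d in r: print(n,d['score'],d['centre'],(unproj(p,d['centre'],s['eef_pos'][2]+13.5)-s['eef_pos'])[:2]@[np.cos(y),np.sin(y)])
"
```

```text
t: 45.85
eef_pos: [533.6, 87.5, 5.0]
tcp_rot: [3.141, -0.002, 0.345]
ft_force: [-1.5, 3.0, 9.3]
opening: 0.563
grip_force: 4.5
t: 47.1
eef_pos: [532.5, 87.0, 182.7]
tcp_rot: [3.141, -0.0, 0.345]
ft_force: [0.6, -0.1, -0.3]
opening: 0.5
grip_force: 0.0
scene 0.8 [204.7, 357.1] 171.7897006176203
```

```bash
python3 -m inch '[[[0,-0.045,0],0,-0.7],[[0,0,0.2],0,-0.7],[[0,0,0.6],0,-0.7],[[0,0,0.7],0,-0.7],[[0,0,0.7],0,-0.7],[[0,0,0.6],0,-0.7],[[0,0,0.21],0,-0.7],[[0,0,0],0,-0.7],[[0,0,0],0,-0.7],[[0,0,0],0,-0.4]]';  python3 -m inch '[[[0,0,0],0,-0.35],[[0,0,0],0,-0.3],[[0,0,0],0,-0.25],[[0,0,0],0,-0.22],[[0,0,0],0,-0.2],[[0,0,0],0,-0.2],[[0,0,0],0,-0.15],[[0,0,0],0,-0.1],[[0,0,0],0,-0.05],[[0,0,0],0,0]]'
```

```text
t: 48.55
eef_pos: [532.6, 89.7, 1.2]
tcp_rot: [3.141, -0.002, 0.345]
ft_force: [0.0, -0.7, -0.2]
opening: 0.795
grip_force: 0.0
t: 49.8
eef_pos: [532.3, 89.5, 0.3]
tcp_rot: [3.141, -0.001, 0.345]
ft_force: [0.9, -2.7, 5.1]
opening: 0.622
grip_force: 30.0
```

```bash
python3 -c "
from h import *
plan([500.3,-354.5,195],8,.11,[532.3,89.5,195,.345])"
python3 -m inch '[[[0,0,-0.05],0,0],[[0,0,-0.15],0,0],[[0,0,-0.5],0,0],[[0,0,-0.9],0,0],[[0,0,-0.9],0,0],[[0,0,-0.75],0,0],[[0,0,0],0,0],[[0,0,0],0,0],[[0,0,0],0,0],[[0,0,0],0,0]]'; python3 -c "
from h import *
s=env.state(); y=s['tcp_rot'][2]
for n in('scene','top'):
    p=eyes.read_camera(n); r=eyes.spot_point('short_cap',p)[:1]
    for d in r: print(n,d['score'],d['centre'],(unproj(p,d['centre'],s['eef_pos'][2]+15)-s['eef_pos'])[:2]@[np.cos(y),np.sin(y)])
plan([500.3,-354.5,195],8,.11)
"
```

```text
n=8 row: [-0.287,0.884,-0.000], turn 0.337  dist/row 55.8
t: 51.05
eef_pos: [531.6, 89.6, 194.1]
tcp_rot: [-3.141, 0.002, 0.345]
ft_force: [0.3, -0.5, -1.5]
opening: 0.627
grip_force: 30.0
scene 0.55 [192.3, 230.4] 20.755158368978073
top 0.45 [253.5, 472.0] -194.51830108379914
n=8 row: [-0.286,0.885,-0.001], turn 0.336  dist/row 55.8
```

```bash
python3 -m inch '[[[-0.286,0.885,0],0.336,0],[[-0.286,0.885,0],0.336,0],[[-0.286,0.885,0],0.336,0],[[-0.286,0.885,0],0.336,0],[[-0.286,0.885,0],0.336,0],[[-0.286,0.885,0],0.336,0],[[-0.286,0.885,0],0.336,0],[[-0.286,0.885,0],0.336,0],[[0,0,0],0,0],[[0,0,0],0,0]]'; python3 -c "
from h import *
s=env.state(); y=s['tcp_rot'][2]
for n in('scene','top'):
    p=eyes.read_camera(n); r=eyes.spot_point('short_cap',p)[:1]
    for d in r: print(n,d['score'],d['centre'],(unproj(p,d['centre'],s['eef_pos'][2]+15)-s['eef_pos'])[:2]@[np.cos(y),np.sin(y)])
plan([500.3,-354.5,136],3,.11)
"
```

```text
t: 52.5
eef_pos: [500.5, -354.3, 194.8]
tcp_rot: [-3.141, 0.0, 0.11]
ft_force: [0.1, 0.9, -1.3]
opening: 0.622
grip_force: 30.0
scene 0.89 [166.3, 146.4] 42.65716722852362
top 0.32 [220.4, 465.4] 32.732095650347496
n=3 row: [-0.005,0.005,0.330], turn 0.007  dist/row 19.8
```

```bash
python3 -m inch '[[[0,0,0.3],0,0],[[0,0,0.4],0,0],[[0,0,0.28],0,0],[[0,0,0.05],0,0],[[0,0,0.05],0,0],[[0,0,0.05],0,0],[[0,0,0.05],0,0],[[0,0,0.02],0,0],[[0,0,0],0,0],[[0,0,0],0,0]]'
```

```text
t: 53.95
eef_pos: [499.9, -354.9, 124.3]
tcp_rot: [3.141, 0.001, 0.11]
ft_force: [-7.0, 0.3, 7.5]
opening: 0.626
grip_force: 30.0
```

```bash
python3 -m inch '[[[0,0,0.04],0,0],[[0,0,0.03],0,0],[[0,0,0.03],0,0],[[0,0,0],0,0],[[0,0,0],0,0],[[-0.03,0,0.01],0,0],[[-0.03,0,0.01],0,0],[[-0.03,0,0.01],0,0],[[0,0,0],0,0],[[0,0,0],0,0]]'
```

```text
t: 55.2
eef_pos: [495.9, -355.6, 115.9]
tcp_rot: [3.14, -0.002, 0.11]
ft_force: [2.0, 0.8, 5.6]
opening: 0.628
grip_force: 30.0
```

```bash
python3 -m inch '[[[-0.03,0,0.01],0,0],[[-0.03,0,0.01],0,0],[[-0.03,0,0.01],0,0],[[-0.03,0,0.008],0,0],[[0,0,0],0,0],[[0,0,0],0,0],[[0,0,0],0,0],[[0,0,0],0,0],[[0,0,0],0,0],[[0,0,0],0,0]]'
```

```text
t: 56.45
eef_pos: [494.9, -356.2, 116.5]
tcp_rot: [3.136, -0.014, 0.109]
ft_force: [29.6, 11.9, 17.7]
opening: 0.628
grip_force: 30.0
```

```bash
python3 -m inch '[[[0,0,0],0,-0.6],[[0,0,0],0,-0.6],[[0,0,0],0,-0.6],[[0,0,0],0,-0.6],[[0,0,-0.1],0,-0.6],[[0,0,-0.4],0,-0.6],[[0,0,-0.9],0,-0.6],[[0.6,-0.7,-0.2],0,-0.6],[[0.6,-0.7,0],0,0.6],[[0.6,-0.7,0],0,1]]'; python3 -c "
from h import *
from scipy.optimize import minimize_scalar
P={n:eyes.read_camera(n) for n in('scene','top')}
for n in P:
    for o,L,z,hs in(('long',160,0,(100,130)),('medium',140,32,(22,34)),('short',120,64,(170,180))):
        c=eyes.spot_point(o+'_cap',P[n])[:1]
        if not c: continue
        rc=np.array(c[0]['centre'])
        # offset along deck (s) best explaining the cap point
        f=lambda s,y: proj(P[n],place(deck2rack([[L+s,y,z+16]]),[550.5,-349.5,.11]))[0,::-1]
        from scipy.optimize import least_squares
        r=least_squares(lambda v:f(*v)-rc,[0,0]); print(n,o,round(c[0]['score'],2),'s,y',r.x.round(1))
        m=eyes.cut_out(o,P[n])[:1]
        if m: print('   mask',m[0]['score'],m[0]['mask'].sum())
    np.savez(n+'_fin.npz',pix=P[n]['pixels'])
"
```

```text
t: 57.7
eef_pos: [582.4, -217.7, 209.9]
tcp_rot: [3.141, -0.001, 0.11]
ft_force: [0.5, -0.9, 0.2]
opening: 0.643
grip_force: 0.0
scene long 0.77 s,y [10.6 -1. ]
   mask 0.87 516
scene medium 0.66 s,y [6.4 3.8]
   mask 0.95 527
scene short 0.75 s,y [12.8 -4.1]
   mask 0.84 922
top long 0.27 s,y [152.2 189.6]
   mask 0.52 364
top medium 0.36 s,y [-85.  540.9]
```

```bash
python3 -m inch '[[[0,-0.9,0],0,1],[[0,-0.9,0],0,1],[[0,-0.9,0],0,1],[[0,-0.9,0],0,1],[[0,-0.9,0],0,1],[[0,0,0],0,1],[[0,0,0],0,1],[[0,0,0],0,1],[[0,0,0],0,1],[[0,0,0],0,1]]'; cat > chk.py <<'E'
from h import *
P={n:eyes.read_camera(n) for n in('scene','top')}
def classes(im):
    h=cv2.cvtColor(im,cv2.COLOR_RGB2HSV).astype(int); H,S,V=h[...,0],h[...,1],h[...,2]
    k=np.zeros(H.shape,int); ok=(S>120)&(V>60)
    k[ok&(H>100)&(H<125)&(V>130)]=1; k[ok&(H>20)&(H<35)&(V>110)]=2; k[ok&((H<6)|(H>174))&(V>100)]=3
    return k
for n,p in P.items():
    k=classes(p['pixels']); q=[550.5,-349.5,.11]
    roi=np.zeros(k.shape,bool)
    c=proj(p,place(deck2rack(box(0,175,-45,45,0,110)),q)); a,b=c.min(0).astype(int)-4,c.max(0).astype(int)+4
    roi[a[1]:b[1],a[0]:b[0]]=1
    out=[np.array([(k==i)&roi])[0] for i in(1,2,3)]
    print(n,[int(o.sum()) for o in out])
    def cost(v,only=None):
        # painter: bodies bottom to top, band on body; per-class mismatch
        lab=[np.zeros((400,640),np.float32) for _ in range(3)]
        for i,L in enumerate((160,140,120)):
            s,y=v[2*i],v[2*i+1]; z=32*i
            body=sil(p,[deck2rack(box(s,L+s,y-30,y+30,z,z+32))],q); band=sil(p,[deck2rack(box(L-30+s,L+s,y-30,y+30,z,z+32))],q)
            for l in lab: l*=1-body
            rest=sil(p,[deck2rack(box(L-30+s,L-29.9+s,y-30,y+30,z+31.9,z+32))],q)
            lab[i]+=band
        t=0
        for i in(0,1,2):
            m=out[i] if i else out[i]&(lab[0]+cv2.dilate(lab[0],np.ones((5,5)))>0)
            t+=np.abs(lab[i]-m).sum()
        return t
    v=np.zeros(6); sim=np.vstack([v]+[v+5*e for e in np.eye(6)])
    for _ in range(2):
        r=minimize(cost,v,method="Nelder-Mead",options=dict(initial_simplex=sim,maxiter=400,xatol=.05)); v=r.x; sim=np.vstack([v]+[v-3*e for e in np.eye(6)])
    print(' cost0',cost(np.zeros(6)),'fit s,y long,medium,short',v.round(1),r.fun)
E
python3 chk.py
```

```text
t: 59.6
eef_pos: [552.0, 48.8, 209.0]
tcp_rot: [3.142, 0.0, 0.109]
ft_force: [-1.1, -0.9, -0.6]
opening: 0.005
grip_force: 0.0
scene [810, 512, 536]
 cost0 147.6836 fit s,y long,medium,short [-2.9 -0.6 -0.5  0.5 -0.5  0.2] 123.5859375
top [401, 289, 440]
 cost0 377.09375 fit s,y long,medium,short [-1.7 -6.9  1.3 -0.7  2.  -1.4] 307.984375
```

```bash
python3 -c "
from cell import env
print(env.job_done())"
```

```text
the job is handed in; nothing more can be done
None
```

I handed the job in at about 60 s with the long, medium and short cases stacked on the rack in that order, coloured ends out at the high end; the last camera check put each within about 3 mm of the backstop, and the verdict wasn't shown.

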